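# Press the boot scraper into the rack's corner

## Robot

A 6-joint arm with a two-finger parallel gripper is mounted at the origin on the work surface. World frame = base frame: x ahead of the robot, y to its left, z up, the work surface at z = 0. Lengths are in m, angles in rad, forces in N, time in s.
With the tool pointing down it reaches from about 0.3 to 0.775 m from the base axis. Payload 14.6 kg.
Tool frame: the origin (TCP) lies midway between the tips of the shut fingers; the grasp point (between the pads) lies 19 mm behind it (r.grip_depth is the distance from the TCP to the grasp point, in m); z points along the fingers, y is the direction in which the jaws open and shut (so a half turn about z gives the same grasp; the last joint's range is limited). The gripper opens to 85 mm and grips with 20 to 120 N. Pads are 22 mm wide; open, the fingers measure 114 mm over their backs; the gripper's body (76 mm by 85 mm) begins 54 mm behind the grasp point. The pads swing forward as they close: fully open they stand 13 mm farther back than shut.
Start: joints at [1.184, 0.3, 1.521, -0, 1.321, -0.067], TCP at [0.173, 0.522, 0.231] pointing down, gripper open.
Joint ranges: [-3.03, 3.03], [-0.79, 2.21], [0.23, 2.52], [-1.04, 4.18], [0, 3.07], [-2.55, 2.55]. Speed limits (rad/s): [2.22, 2.22, 2.57, 3.14, 3.14, 3.14].

## Interface

Orientations are given as a rotation vector (axis times angle).
In Python, from cell import telemetry, eyes, order, r gives the robot as it stands.
- The arm moves only by the tool jog_arm, never from a script. Its argument "motion" is a list of rows, each an object of numbers: "x", "y", "z": the shift along the tool's x, y, z in units of 40 mm (1.0 is 40 mm); "ax", "ay", "az": the turn, a rotation vector about the tool's x, y, z in units of 8 degrees (1.0 is 8 degrees). In form: [{"x": .., "y": .., "z": .., "ax": .., "ay": .., "az": ..}, ...]. A call has 1 to 5 rows; each row shifts and turns the commanded pose from where the row before left it, along the tool's axes as they then stand; what a row does not reach is not made up. A row lasts 1/10 s, in which the tool goes at most 50 mm and 8.59 degrees, less where a joint would pass 70% of its speed; a pose out of reach is approached as far as the arm can. A call is refused whole if a number of a shift passes 1 or a number of a turn 1, either way. A call with a gripper value outside its range is refused whole. "hand" is the gripper command: -1 is shut, 1 is fully open, values between are in proportion, set as the call begins (left out, the last holds). The fingers move at their own pace and stop on an object; "newtons" is the grip in N (left out, the last holds). Time passes only in rows, so rows that do not move let the fingers close. It gives the time, the measured TCP pose, the force and the opening at its end, in the units of the state.
- telemetry.get_state(): the state, without advancing time (a new reading comes with each control period).
- eyes.snapshot(name): name is "side" or "top"; returns the picture (400x640x3 uint8, red, green, blue); there is no depth.
- eyes.camera_params(name): a dict with "K" (3x3 intrinsics, pixels), "extrinsics" (4x4, takes a point from camera to world coordinates). Camera axes: x right, y up, looking along -z (the intrinsics and any distortion apply to the point x, -y, -z); pixel columns grow to the right and rows downward; lengths in m; the calibration is good to about 2 mm. A picture is of the moment at which its call begins. camera_params takes no time and is no camera call.
- order.sign_off(): hands the job in, once; it reports no verdict.
The state is a dict: "time": time; "qpos": joint angles; "qd": joint speeds; "effort": joint torques, N m; "eef_pos": TCP position; "orientation": TCP orientation; "ft_force": force on the tool from outside, world axes, zero at the start; "moment": the same for the moment, N m; "finger_gap": finger opening in m.
Only numpy, scipy, OpenCV 4.12 (cv2) and the standard library are available. Lean on these libraries where they do the work, as an engineer would, in place of code of your own. Each camera call takes 0.05 s, during which the arm holds its last target.

## Task

Lift the self-adhesive boot scraper by its bar and stand it on the rack top with its back flat against the dark metal rail and its left end close up beside the black rubber stop, leaving the umbrella pot, bowl and shoe tree alone. Then let go of the bar and push firmly on its sloping black front plate, diagonally down and towards the rail, so that it is pressed against rail and rack top at once. Finish while still holding that push.

Things in the scene. Friction and masses are not known exactly. Their poses are not given: they have to be found in the camera images.
- rack: The grey metal shoe rack top, the work surface, 1.2 m by 1.5 m, its top flat at z = 0.
- rail: Fixed dark metal rail standing on the rack top: 14 mm thick (x), 340 mm long (y), 45 mm high. Origin: centre of its underside. Its own -x face (7 mm from the origin, towards the robot) is the face to press against; y runs along it to the left, z up. It may stand a little turned.
- stop: Fixed black rubber stop block touching the rail's robot-side face: 40 mm (x) by 30 mm (y) by 32 mm high, small steel plate on top. Origin: centre of its underside; axes parallel to the rail's. The scraper belongs on its -y side (right of it, seen from the robot), gap at most 20 mm between the stop's -y face (15 mm from its origin) and the scraper's +y end.
- scraper: Loose stainless boot scraper, about 0.45 kg. Base 100 mm (x) by 120 mm (y), 14 mm thick; on its rear part (x from -10 to +50 mm) a block to 40 mm height with black tufts to 48 mm. Origin: centre of its underside. +x is its back (flat face 50 mm from the origin, goes against the rail), z up. Underside and back are slick and slide easily (friction about 0.25).
- bar_mid (a point): Middle of the scraper bar: a 10 mm thick round steel bar along the scraper's y, 104 mm long between its two upright posts, centre line 88 mm above the scraper's underside and 12 mm behind its origin (+x); 35 mm free between it and the tufts. Axes as the scraper's.
- bar: The scraper bar with its two posts, part of the scraper; origin and axes are those of scraper.
- ramp_mid (a point): Middle of the surface of the sloping front plate: 28 mm above the scraper's underside, 32 mm in front of its origin (-x). The surface slopes at 45 degrees, facing forwards (-x) and up; 44 mm long up the slope, 116 mm wide. Axes as the scraper's.
- ramp: The sloping black rubber front plate, a rigid part of the scraper; origin and axes are those of scraper. The finger push on it must steadily be over 5 N, leaving over 5 N between scraper and rail and over 10 N between scraper and rack (weight included): about 12 N each way will do.
- pot: Bystander: white plastic umbrella pot, loose, 136 mm across at the rim, 190 mm high. Origin: centre of its underside.
- bowl: Bystander: blue ceramic bowl, loose, 110 mm across, 45 mm high. Origin: centre of its underside.
- shoetree: Bystander: yellow plastic shoe tree with a steel rod, loose, about 230 mm long (x), 72 mm wide, 45 mm high. Origin: near its middle, on its underside.
There are look-alikes about, which are no part of the job. What is shaped like the scraper but pink or turquoise is not meant.

How it is judged:
By the outcome, as a careful person would: the job done as asked, in the order asked, and still so for the second after the job is handed in, while the arm keeps its last pose, push and grip.
It also fails if it takes over 53 s, if anything falls off the work surface, if the arm or the gripper's body presses on something with over 40 N, if the wrist force passes 120 N, or if a joint passes its speed limit or range.

## Working session

There is one attempt and no reset: what is moved stays moved. The work goes in short steps, Python scripts to look and compute and a tool call to move; the robot and the scene stay as the last step left them, time stands still between calls to the robot, and variables do not carry over. Pictures are saved under pics/ and viewed, and the job is handed in when it is done.

Besides the shell and the picture viewer there is one more tool, called after ">>>" as name(argument=value, ...), one argument or row to a line, values as JSON. jog_arm: Moves the arm, as the interface text tells. Its arguments: {"type":"object","properties":{"motion":{"type":"array"},"hand":{"type":"number"},"newtons":{"type":"number"}},"required":["motion"]}

```bash
mkdir -p pics; ls; python3 - <<'E'
from cell import telemetry, eyes, order, r
import cv2, numpy as np
print(telemetry.get_state())
for n in("side","top"):
    p=eyes.camera_params(n); print(n,p)
    cv2.imwrite(f"pics/{n}0.png",eyes.snapshot(n)[:,:,::-1])
E
```

```text
pics
{'time': 0.0, 'qpos': array([ 1.18436923e+00,  3.00448726e-01,  1.52161190e+00, -1.91004596e-05,
        1.32067805e+00, -6.65761678e-02]), 'qd': array([ 0.00050514,  0.00035108, -0.0011126 , -0.00120942, -0.00035155,
        0.00175661]), 'effort': array([ 4.92257932e-04, -5.43510640e+01, -3.61793125e+01, -1.84681574e-05,
        4.10608569e-03, -5.84589998e-05]), 'eef_pos': array([0.17283755, 0.52188368, 0.23072055]), 'orientation': array([-5.00236199e-01, -3.10126770e+00,  1.76057007e-03]), 'ft_force': array([-0.47075324, -0.11540688, -0.70861153]), 'moment': array([-0.03953685, -0.0054757 , -0.02434204]), 'finger_gap': 0.08538116572401529}
side {'K': array([[388.23445263,   0.        , 315.95820819],
       [  0.        , 388.23445263, 195.06812886],
       [  0.        ,   0.        ,   1.        ]]), 'extrinsics': array([[-0.9981503 ,  0.05234782, -0.03091413,  0.45335438],
       [-0.05887083, -0.70536588,  0.70639451,  0.68584257],
       [ 0.01517244,  0.70690783,  0.70714292,  0.83130541],
       [ 0.        ,  0.        ,  0.        ,  1.        ]])}
top {'K': array([[394.07428609,   0.        , 314.53954446],
       [  0.        , 394.07428609, 194.53084116],
       [  0.        ,   0.        ,   1.        ]]), 'extrinsics': array([[ 0.00894817,  0.9913727 , -0.13076738,  0.32557185],
       [-0.99988975,  0.01042036,  0.0105781 , -0.06496429],
       [ 0.01184948,  0.13065831,  0.99135664,  1.31949809],
       [ 0.        ,  0.        ,  0.        ,  1.        ]])}
```

View pics/side0.png

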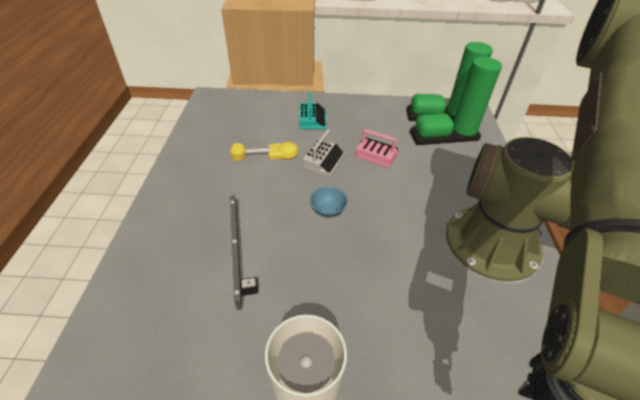

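View pics/top0.png

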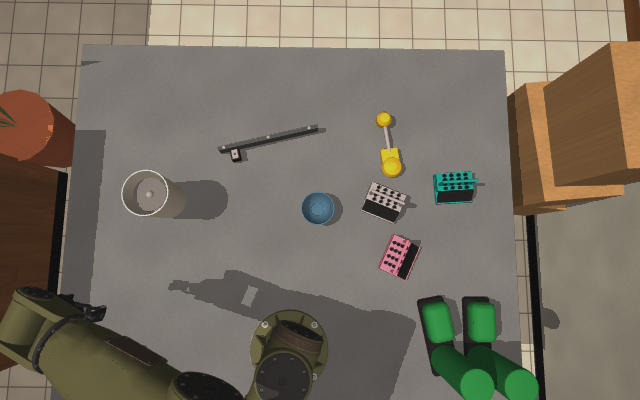

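The side view shows the scraper (silver, black ramp) at about (323,155), with the rail from (233,197) to (238,304) and the stop at (249,287). In the top view the scraper is at about (385,202), the rail runs from (220,150) to (318,128), and the stop is at (236,155). The bowl at (318,208) is close by. I'll zoom in next.

```bash
cat > h.py <<'E'
import numpy as np, cv2
from cell import telemetry, eyes, order, r
P={n:eyes.camera_params(n) for n in("side","top")}
def ray(n,u,v):
    K,E=P[n]["K"],P[n]["extrinsics"]
    d=np.array([(u-K[0,2])/K[0,0],-(v-K[1,2])/K[1,1],-1.]); return E[:3,3],E[:3,:3]@d
def onz(n,u,v,z):
    o,d=ray(n,u,v); return o+d*(z-o[2])/d[2]
def proj(n,p):
    K,E=P[n]["K"],P[n]["extrinsics"]; c=E[:3,:3].T@(np.asarray(p)-E[:3,3])
    return np.array([K[0,0]*c[0]/-c[2]+K[0,2],K[1,1]*c[1]/c[2]+K[1,2]])
def tri(a,b):
    (o1,d1),(o2,d2)=ray("side",*a),ray("top",*b)
    t=np.linalg.lstsq(np.c_[d1,-d2],o2-o1,rcond=None)[0]
    p,q=o1+t[0]*d1,o2+t[1]*d2; return (p+q)/2,np.linalg.norm(p-q)
def crop(src,dst,x,y,w,h,s):
    im=cv2.imread(src)[y:y+h,x:x+w]; im=cv2.resize(im,None,fx=s,fy=s,interpolation=cv2.INTER_CUBIC)
    cv2.imwrite(dst,im)
E
python3 - <<'E'
from h import *
import json
crop("pics/top0.png","pics/t_scr.png",350,165,70,60,8)
crop("pics/side0.png","pics/s_scr.png",290,120,70,60,8)
crop("pics/top0.png","pics/t_rail.png",210,115,120,60,6)
E
```

```text
(no output)
```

View pics/t_scr.png

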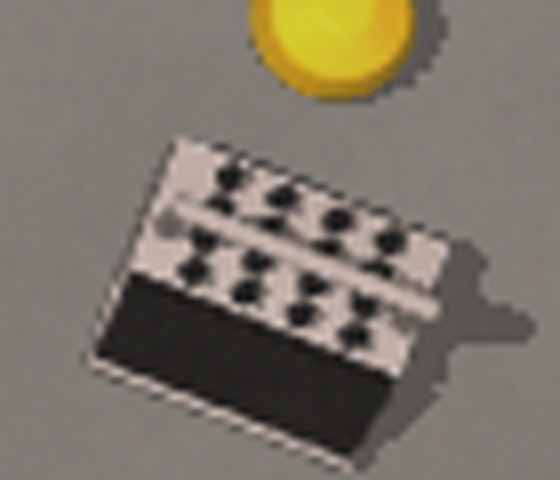

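View pics/s_scr.png

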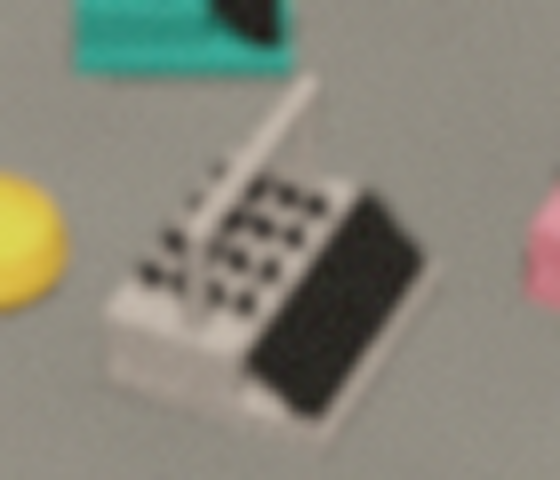

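View pics/t_rail.png

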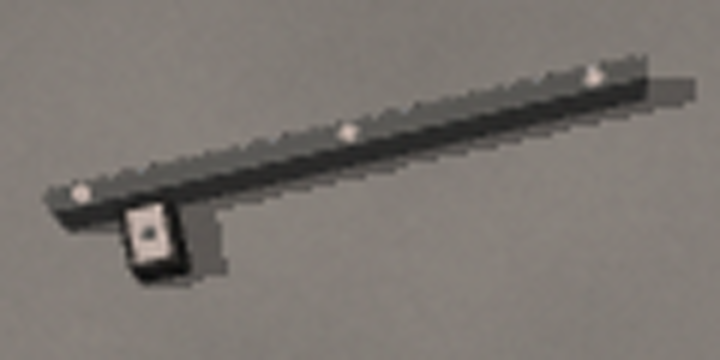

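```bash
python3 - <<'E'
from h import *
np.set_printoptions(precision=4,suppress=True)
T=lambda u,v,x,y,s:(x+(u+.5)/s-.5,y+(v+.5)/s-.5)
s=lambda u,v:T(u,v,290,120,8); t=lambda u,v:T(u,v,350,165,8); q=lambda u,v:T(u,v,210,115,6)
A=onz("top",*t(168,208),.088);B=onz("top",*t(437,308),.088); print("bar",A,B,np.linalg.norm(A-B),(A+B)/2,np.degrees(np.arctan2(*(A-B)[[0,1]])))
for a,b in(((200,232),(168,208)),((312,80),(437,308))): print("tri bar",tri(s(*a),t(*b)))
A=onz("top",*t(180,137),.04);B=onz("top",*t(450,240),.04); print("back top",A,B,np.linalg.norm(A-B),(A+B)/2,np.degrees(np.arctan2(*(A-B)[[0,1]])))
A=onz("top",*t(92,362),.014);B=onz("top",*t(352,472),.014); print("front",A,B,np.linalg.norm(A-B),(A+B)/2,np.degrees(np.arctan2(*(A-B)[[0,1]])))
S=[onz("top",*q(*p),.046) for p in((82,193),(348,132),(595,76))]; print("screws",S,np.degrees(np.arctan2(*(S[0]-S[2])[[0,1]])))
A=onz("top",*q(45,207),.045);B=onz("top",*q(648,80),.045); print("railfacetop",A,B,np.linalg.norm(A-B),np.degrees(np.arctan2(*(A-B)[[0,1]])))
A=onz("top",*q(72,232),0);B=onz("top",*q(648,103),0); print("railfacebot",A,B,np.linalg.norm(A-B),np.degrees(np.arctan2(*(A-B)[[0,1]])))
for p in((125,209),(172,201),(185,262),(138,270),(150,233)): print("stop top",onz("top",*q(*p),.034))
E
python3 - <<'E'
from h import *
crop("pics/side0.png","pics/s_rail.png",215,185,60,125,6)
E
```

```text
bar [ 0.5025 -0.2551  0.088 ] [ 0.4639 -0.3609  0.088 ] 0.11262581395757933 [ 0.4832 -0.308   0.088 ] 20.080688778728824
tri bar (array([ 0.502 , -0.2547,  0.0908]), np.float64(0.00027188826935737416))
tri bar (array([ 0.4632, -0.3608,  0.0884]), np.float64(0.001188128162139408))
back top [ 0.539  -0.2678  0.04  ] [ 0.4974 -0.3784  0.04  ] 0.11817817755559169 [ 0.5182 -0.3231  0.04  ] 20.625967289572593
front [ 0.4481 -0.2342  0.014 ] [ 0.4034 -0.3419  0.014 ] 0.11658159244733504 [ 0.4257 -0.2881  0.014 ] 22.543718318474934
screws [array([0.6496, 0.2244, 0.046 ]), array([0.6859, 0.0791, 0.046 ]), array([ 0.7196, -0.0572,  0.046 ])] -13.961735295536498
railfacetop [0.6417 0.2447 0.045 ] [ 0.718  -0.0867  0.045 ] 0.3400589863621864 -12.965956372089344
railfacebot [0.6385 0.2397 0.    ] [ 0.7182 -0.0876  0.    ] 0.3368488218403448 -13.692306424768196
stop top [0.6438 0.203  0.034 ]
stop top [0.6487 0.1771 0.034 ]
stop top [0.6142 0.1687 0.034 ]
stop top [0.6093 0.1946 0.034 ]
stop top [0.6304 0.1887 0.034 ]
```

View pics/s_rail.png

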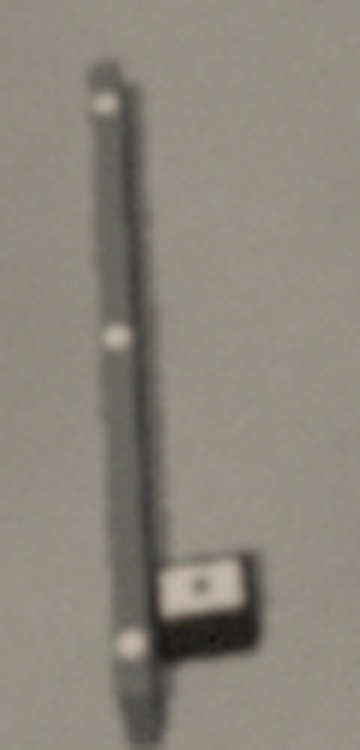

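```bash
cat >> h.py <<'E'
from scipy.spatial.transform import Rotation as Ro
def cur():
    s=telemetry.get_state(); return s,np.array(s["eef_pos"]),Ro.from_rotvec(s["orientation"])
def down(yaw_y):  # tool z down, tool y at world heading yaw_y (rad)
    y=np.array([np.cos(yaw_y),np.sin(yaw_y),0]); z=np.array([0,0,-1.]); return Ro.from_matrix(np.c_[np.cross(y,z),y,z])
def go(p,R=None):
    s,p0,R0=cur()
    print("shift units (tool now)",np.round(R0.inv().apply(np.asarray(p)-p0)/.04,2),"norm mm",np.linalg.norm(np.asarray(p)-p0)*1e3)
    if R is not None: print("turn units",np.round(np.degrees((R0.inv()*R).as_rotvec())/8,2))
E
python3 - <<'E'
from h import *
np.set_printoptions(precision=4,suppress=True)
T=lambda u,v,x,y,s:(x+(u+.5)/s-.5,y+(v+.5)/s-.5)
s=lambda u,v:T(u,v,215,185,6); q=lambda u,v:T(u,v,210,115,6)
for a,b in(((130,643),(82,193)),((117,336),(348,132)),((105,103),(595,76)),((201,586),(150,233))): print(tri(s(*a),q(*b)))
print("pot",onz("top",148,193,.19),"bowl",onz("top",318,208,.04),"tree",onz("top",391,167,.04),onz("top",384,120,.04))
st,p,R=cur(); print(R.as_matrix())
yaw=np.radians(-20.5)
for y in(yaw,yaw+np.pi):go([.483,-.308,.2],down(y))
E
```

```text
(array([0.6508, 0.225 , 0.0437]), np.float64(0.0011444576297761969))
(array([0.6866, 0.0793, 0.0442]), np.float64(0.0003706762364579219))
(array([ 0.7208, -0.0572,  0.0434]), np.float64(0.0007583101637240641))
(array([0.6318, 0.1896, 0.0296]), np.float64(0.0006996510504224746))
pot [0.474  0.4024 0.19  ] bowl [ 0.4502 -0.0903  0.04  ] tree [ 0.589  -0.3311  0.04  ] [ 0.7498 -0.3102  0.04  ]
[[-0.9493  0.3143 -0.0004]
 [ 0.3143  0.9493 -0.001 ]
 [ 0.     -0.001  -1.    ]]
shift units (tool now) [-13.88 -17.26   0.79] norm mm 886.5161624765719
turn units [-0.01  0.01 11.52]
shift units (tool now) [-13.88 -17.26   0.79] norm mm 886.5161624765719
turn units [ -0.01  -0.01 -10.98]
```

>>> jog_arm(
  motion=[
    {"x": -0.7,"y": -0.87},
    {"x": -0.7,"y": -0.87},
    {"x": -0.7,"y": -0.87},
    {"x": -0.7,"y": -0.87},
    {"x": -0.7,"y": -0.87},
  ],
  hand=1,
)

```text
$.motion[0]: bad value
```

>>> jog_arm(
  motion=[
    {"x": -0.7,"y": -0.87},
    {"x": -0.7,"y": -0.87},
    {"x": -0.7,"y": -0.87},
    {"x": -0.7,"y": -0.87},
    {"x": -0.7,"y": -0.87},
  ],
)

```text
$.motion[0]: bad value
```

>>> jog_arm(
  motion=[
    {"x": -0.7,"y": -0.87},
    {"x": -0.7,"y": -0.87},
    {"x": -0.7,"y": -0.87},
    {"x": -0.7,"y": -0.87},
    {"x": -0.7,"y": -0.87},
  ],
)

```text
$.motion[0]: bad value
```

>>> jog_arm(
  motion=[
    {"az": 1},
    {"az": 1},
    {"az": 1},
    {"az": 1},
    {"az": 1},
  ],
)

```text
$.motion[0]: bad value
```

>>> jog_arm(
  motion=[
    {"az": 1},
    {"az": 1},
    {"az": 1},
    {"az": 1},
    {"az": 1},
  ],
)

```text
$.motion[0]: bad value
```

```bash
python3 - <<'E'
from h import *
go([.483,-.308,.18],down(np.radians(-20.5)))
E
```

```text
shift units (tool now) [-13.88 -17.26   1.29] norm mm 887.4355399012154
turn units [-1.000e-02  1.000e-02  1.152e+01]
```

Rows seem to need all six numbers.

>>> jog_arm(
  motion=[
    {"x": -0.7,"y": -0.87,"z": 0,"ax": 0,"ay": 0,"az": 0},
    {"x": -0.7,"y": -0.87,"z": 0,"ax": 0,"ay": 0,"az": 0},
    {"x": -0.7,"y": -0.87,"z": 0,"ax": 0,"ay": 0,"az": 0},
    {"x": -0.7,"y": -0.87,"z": 0,"ax": 0,"ay": 0,"az": 0},
    {"x": -0.7,"y": -0.87,"z": 0,"ax": 0,"ay": 0,"az": 0},
  ],
  hand=1,
)

```text
time: 0.6
eef_pos: [0.2512, 0.3112, 0.2311]
orientation: [-0.5, -3.102, 0.0]
ft_force: [1.1, 1.0, 0.4]
finger_gap: 0.0853
```

>>> jog_arm(
  motion=[
    {"x": -0.7,"y": -0.87,"z": 0,"ax": 0,"ay": 0,"az": 0},
    {"x": -0.7,"y": -0.87,"z": 0,"ax": 0,"ay": 0,"az": 0},
    {"x": -0.7,"y": -0.87,"z": 0,"ax": 0,"ay": 0,"az": 0},
    {"x": -0.7,"y": -0.87,"z": 0,"ax": 0,"ay": 0,"az": 0},
    {"x": -0.7,"y": -0.87,"z": 0,"ax": 0,"ay": 0,"az": 0},
  ],
)

```text
time: 1.1
eef_pos: [0.3294, 0.102, 0.2313]
orientation: [0.5, 3.101, 0.0]
ft_force: [0.5, 0.5, -0.0]
finger_gap: 0.0859
```

>>> jog_arm(
  motion=[
    {"x": -0.7,"y": -0.87,"z": 0,"ax": 0,"ay": 0,"az": 0},
    {"x": -0.7,"y": -0.87,"z": 0,"ax": 0,"ay": 0,"az": 0},
    {"x": -0.7,"y": -0.87,"z": 0,"ax": 0,"ay": 0,"az": 0},
    {"x": -0.7,"y": -0.87,"z": 0,"ax": 0,"ay": 0,"az": 0},
    {"x": -0.7,"y": -0.87,"z": 0,"ax": 0,"ay": 0,"az": 0},
  ],
)

```text
time: 1.6
eef_pos: [0.4077, -0.1075, 0.2312]
orientation: [0.501, 3.101, 0.0]
ft_force: [1.1, 0.5, -0.5]
finger_gap: 0.085
```

>>> jog_arm(
  motion=[
    {"x": 0,"y": 0,"z": 0,"ax": 0,"ay": 0,"az": 1},
    {"x": 0,"y": 0,"z": 0,"ax": 0,"ay": 0,"az": 1},
    {"x": 0,"y": 0,"z": 0,"ax": 0,"ay": 0,"az": 1},
    {"x": 0,"y": 0,"z": 0,"ax": 0,"ay": 0,"az": 1},
    {"x": 0,"y": 0,"z": 0,"ax": 0,"ay": 0,"az": 1},
  ],
)

```text
time: 2.1
eef_pos: [0.4074, -0.1055, 0.231]
orientation: [-1.539, -2.738, 0.0]
ft_force: [0.3, -0.2, -0.7]
finger_gap: 0.0857
```

>>> jog_arm(
  motion=[
    {"x": 0,"y": 0,"z": 0,"ax": 0,"ay": 0,"az": 1},
    {"x": 0,"y": 0,"z": 0,"ax": 0,"ay": 0,"az": 1},
    {"x": 0,"y": 0,"z": 0,"ax": 0,"ay": 0,"az": 1},
    {"x": 0,"y": 0,"z": 0,"ax": 0,"ay": 0,"az": 1},
    {"x": 0,"y": 0,"z": 0,"ax": 0,"ay": 0,"az": 1},
  ],
)

```text
time: 2.6
eef_pos: [0.4074, -0.1054, 0.2311]
orientation: [-2.382, -2.047, 0.0]
ft_force: [-1.2, -0.1, -0.2]
finger_gap: 0.0851
```

```bash
python3 - <<'E'
from h import *
go([.483,-.308,.18],down(np.radians(-20.5)))
E
```

```text
shift units (tool now) [-4.72  2.63  1.28] norm mm 222.19734336505476
turn units [-0.   -0.    1.48]
```

>>> jog_arm(
  motion=[
    {"x": -0.94,"y": 0.53,"z": 0.25,"ax": 0,"ay": 0,"az": 0},
    {"x": -0.94,"y": 0.53,"z": 0.25,"ax": 0,"ay": 0,"az": 0},
    {"x": -0.94,"y": 0.53,"z": 0.25,"ax": 0,"ay": 0,"az": 0},
    {"x": -0.94,"y": 0.53,"z": 0.25,"ax": 0,"ay": 0,"az": 0},
    {"x": -0.94,"y": 0.53,"z": 0.25,"ax": 0,"ay": 0,"az": 0},
  ],
)

```text
time: 3.1
eef_pos: [0.4854, -0.3085, 0.1805]
orientation: [-2.376, -2.054, 0.0]
ft_force: [0.8, 1.4, 0.8]
finger_gap: 0.0856
```

>>> jog_arm(
  motion=[
    {"x": 0,"y": 0,"z": 0,"ax": 0,"ay": 0,"az": 0.74},
    {"x": 0,"y": 0,"z": 0,"ax": 0,"ay": 0,"az": 0.74},
    {"x": 0,"y": 0,"z": 0,"ax": 0,"ay": 0,"az": 0},
  ],
)

```text
time: 3.4
eef_pos: [0.485, -0.3069, 0.1806]
orientation: [-2.577, -1.795, 0.001]
ft_force: [-0.3, 0.8, 1.1]
finger_gap: 0.0855
```

```bash
python3 - <<'E'
from h import *
go([.483,-.308,.069],down(np.radians(-20.5)))
for n in P: cv2.imwrite(f"pics/{n}1.png",eyes.snapshot(n)[:,:,::-1])
crop("pics/side1.png","pics/s1z.png",270,60,100,125,5)
E
```

```text
shift units (tool now) [-0.04 -0.03  2.79] norm mm 111.65197808790373
turn units [-0.01 -0.    0.03]
```

View pics/s1z.png

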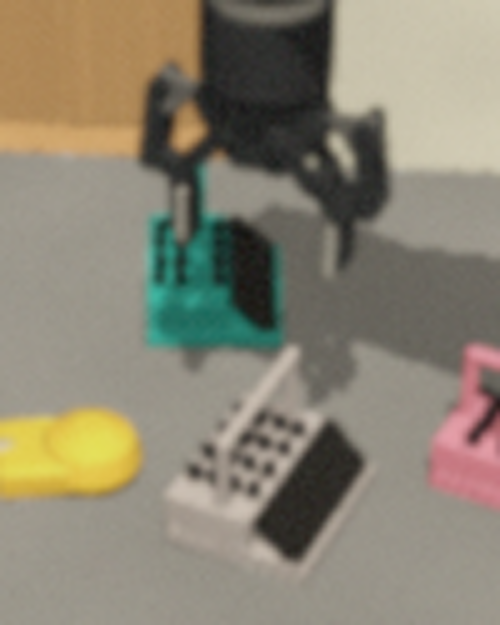

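In this view the gripper hangs over the scraper with its jaws on either side of the bar, fingertips at about (183,240) and (335,270) in the crop. I'll go down and grip.

>>> jog_arm(
  motion=[
    {"x": -0.04,"y": -0.03,"z": 0.8,"ax": 0,"ay": 0,"az": 0},
    {"x": 0,"y": 0,"z": 0.8,"ax": 0,"ay": 0,"az": 0},
    {"x": 0,"y": 0,"z": 0.7,"ax": 0,"ay": 0,"az": 0},
    {"x": 0,"y": 0,"z": 0.49,"ax": 0,"ay": 0,"az": 0},
    {"x": 0,"y": 0,"z": 0,"ax": 0,"ay": 0,"az": 0},
  ],
)

```text
time: 4.0
eef_pos: [0.4825, -0.3069, 0.0674]
orientation: [-2.57, -1.799, 0.002]
ft_force: [-0.4, -0.1, 0.3]
finger_gap: 0.0854
```

>>> jog_arm(
  motion=[
    {"x": 0,"y": 0,"z": 0,"ax": 0,"ay": 0,"az": 0},
    {"x": 0,"y": 0,"z": 0,"ax": 0,"ay": 0,"az": 0},
    {"x": 0,"y": 0,"z": 0,"ax": 0,"ay": 0,"az": 0},
    {"x": 0,"y": 0,"z": 0,"ax": 0,"ay": 0,"az": 0},
    {"x": 0,"y": 0,"z": 0,"ax": 0,"ay": 0,"az": 0},
  ],
  hand=-1,
  newtons=70,
)

```text
time: 4.5
eef_pos: [0.4836, -0.308, 0.0702]
orientation: [2.575, 1.798, 0.0]
ft_force: [-0.1, 0.3, -0.8]
finger_gap: 0.0127
```

>>> jog_arm(
  motion=[
    {"x": 0,"y": 0,"z": 0,"ax": 0,"ay": 0,"az": 0},
    {"x": 0,"y": 0,"z": 0,"ax": 0,"ay": 0,"az": 0},
    {"x": 0,"y": 0,"z": 0,"ax": 0,"ay": 0,"az": 0},
    {"x": 0,"y": 0,"z": 0,"ax": 0,"ay": 0,"az": 0},
    {"x": 0,"y": 0,"z": 0,"ax": 0,"ay": 0,"az": 0},
  ],
)

```text
time: 5.0
eef_pos: [0.4837, -0.3081, 0.0703]
orientation: [2.575, 1.798, 0.0]
ft_force: [-2.0, 1.7, 5.5]
finger_gap: 0.0077
```

>>> jog_arm(
  motion=[
    {"x": 0,"y": 0,"z": -0.3,"ax": 0,"ay": 0,"az": 0},
    {"x": 0,"y": 0,"z": -0.4,"ax": 0,"ay": 0,"az": 0},
    {"x": 0,"y": 0,"z": -0.4,"ax": 0,"ay": 0,"az": 0},
    {"x": 0,"y": 0,"z": 0,"ax": 0,"ay": 0,"az": 0},
    {"x": 0,"y": 0,"z": 0,"ax": 0,"ay": 0,"az": 0},
  ],
)

```text
time: 5.5
eef_pos: [0.4833, -0.3078, 0.1134]
orientation: [-2.576, -1.798, 0.0]
ft_force: [-0.7, 1.2, -4.7]
finger_gap: 0.0073
```

```bash
python3 - <<'E'
from h import *
for n in P: cv2.imwrite(f"pics/{n}2.png",eyes.snapshot(n)[:,:,::-1])
crop("pics/side2.png","pics/s2z.png",270,60,100,125,5)
E
```

```text
(no output)
```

View pics/s2z.png

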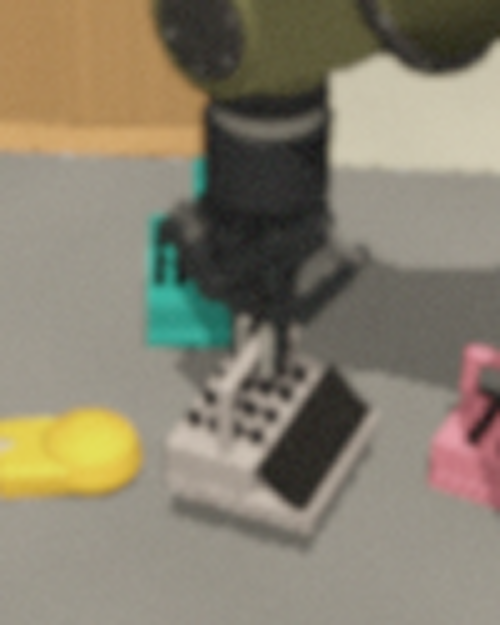

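>>> jog_arm(
  motion=[
    {"x": 0,"y": 0,"z": -0.6,"ax": 0,"ay": 0,"az": 0},
    {"x": 0,"y": 0,"z": -0.6,"ax": 0,"ay": 0,"az": 0},
    {"x": 0,"y": 0,"z": -0.6,"ax": 0,"ay": 0,"az": 0},
    {"x": 0,"y": 0,"z": -0.3,"ax": 0,"ay": 0,"az": 0},
  ],
)

```text
time: 6.0
eef_pos: [0.4837, -0.3081, 0.1989]
orientation: [2.575, 1.798, 0.001]
ft_force: [-0.0, -1.1, -4.4]
finger_gap: 0.0078
```

```bash
python3 - <<'E'
from h import *
go([.6225,.1005,.195],down(np.radians(13.93)))
E
```

```text
shift units (tool now) [10.78 -0.26  0.09] norm mm 431.52218607085115
turn units [ 0.01  0.   -4.26]
```

>>> jog_arm(
  motion=[
    {"x": 0.5,"y": 0,"z": 0,"ax": 0,"ay": 0,"az": 0},
    {"x": 0.8,"y": 0,"z": 0,"ax": 0,"ay": 0,"az": 0},
    {"x": 0.8,"y": 0,"z": 0,"ax": 0,"ay": 0,"az": 0},
    {"x": 0.8,"y": 0,"z": 0,"ax": 0,"ay": 0,"az": 0},
    {"x": 0.8,"y": 0,"z": 0,"ax": 0,"ay": 0,"az": 0},
  ],
)

```text
time: 6.5
eef_pos: [0.5345, -0.1677, 0.1965]
orientation: [-2.575, -1.797, 0.002]
ft_force: [-0.0, 0.3, -5.2]
finger_gap: 0.0075
```

>>> jog_arm(
  motion=[
    {"x": 0.8,"y": 0,"z": 0,"ax": 0,"ay": 0,"az": 0},
    {"x": 0.8,"y": 0,"z": 0,"ax": 0,"ay": 0,"az": 0},
    {"x": 0.8,"y": 0,"z": 0,"ax": 0,"ay": 0,"az": 0},
    {"x": 0.8,"y": 0,"z": 0,"ax": 0,"ay": 0,"az": 0},
    {"x": 0.8,"y": 0,"z": 0,"ax": 0,"ay": 0,"az": 0},
  ],
)

```text
time: 7.0
eef_pos: [0.5896, -0.0175, 0.1964]
orientation: [-2.575, -1.798, 0.002]
ft_force: [-0.1, 0.1, -4.6]
finger_gap: 0.0076
```

>>> jog_arm(
  motion=[
    {"x": 0.8,"y": -0.26,"z": 0,"ax": 0,"ay": 0,"az": 0},
    {"x": 0.7,"y": 0,"z": 0,"ax": 0,"ay": 0,"az": 0},
    {"x": 0.6,"y": 0,"z": 0,"ax": 0,"ay": 0,"az": 0},
    {"x": 0.5,"y": 0,"z": 0,"ax": 0,"ay": 0,"az": 0},
    {"x": 0.48,"y": 0,"z": 0,"ax": 0,"ay": 0,"az": 0},
  ],
)

```text
time: 7.5
eef_pos: [0.6225, 0.1014, 0.1966]
orientation: [-2.575, -1.798, 0.002]
ft_force: [0.1, 0.0, -3.9]
finger_gap: 0.0076
```

>>> jog_arm(
  motion=[
    {"x": 0,"y": 0,"z": 0,"ax": 0,"ay": 0,"az": -0.85},
    {"x": 0,"y": 0,"z": 0,"ax": 0,"ay": 0,"az": -0.85},
    {"x": 0,"y": 0,"z": 0,"ax": 0,"ay": 0,"az": -0.85},
    {"x": 0,"y": 0,"z": 0,"ax": 0,"ay": 0,"az": -0.85},
    {"x": 0,"y": 0,"z": 0,"ax": 0,"ay": 0,"az": -0.86},
  ],
)

```text
time: 8.0
eef_pos: [0.6223, 0.1003, 0.1968]
orientation: [-1.93, -2.478, 0.002]
ft_force: [0.9, 0.6, -4.4]
finger_gap: 0.0076
```

```bash
python3 - <<'E'
from h import *
go([.6225,.1005,.195],down(np.radians(13.93)))
for n in P: cv2.imwrite(f"pics/{n}3.png",eyes.snapshot(n)[:,:,::-1])
crop("pics/side3.png","pics/s3z.png",190,150,150,150,4)
crop("pics/top3.png","pics/t3z.png",200,90,150,110,5)
E
```

```text
shift units (tool now) [0.   0.01 0.04] norm mm 1.774251036187134
turn units [-0.01 -0.    0.03]
```

View pics/s3z.png

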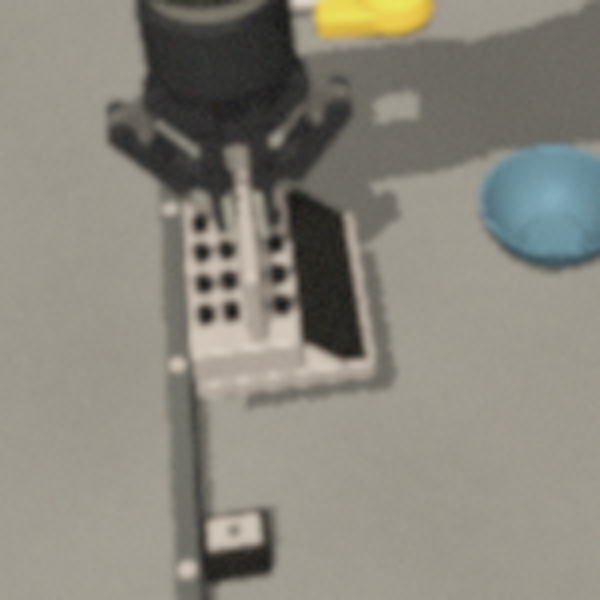

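View pics/t3z.png

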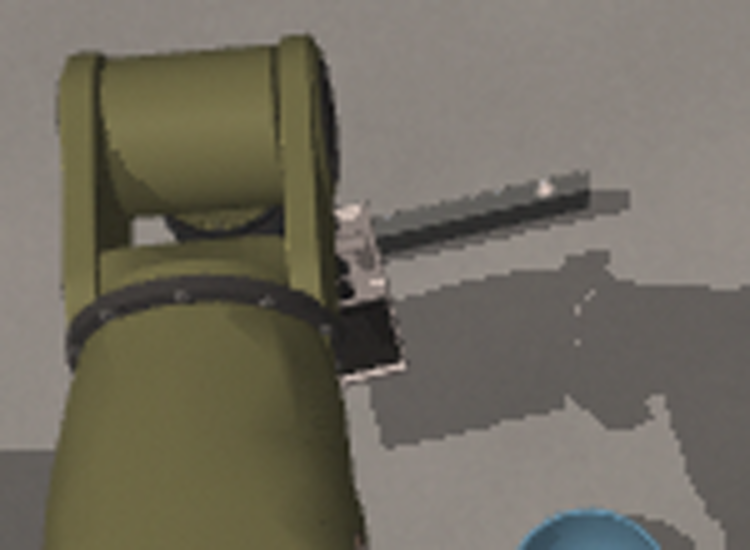

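```bash
python3 - <<'E'
from h import *
np.set_printoptions(precision=4,suppress=True)
th=np.radians(13.93);X=np.array([np.cos(th),np.sin(th)]);Y=np.array([-X[1],X[0]]);M=np.array([.6865,.0793])
T=lambda u,v:(190+(u+.5)/4-.5,150+(v+.5)/4-.5)
for nm,p,z in(("frontleft bottom",(374,375),.127),("backleft bottom",(205,400),.127),("barend",(260,338),.215),("blocktop backleft",(193,360),.167)):
    w=onz("side",*T(*p),z)[:2]; print(nm,w,"rail coords",(w-M)@X,(w-M)@Y)
for nm,p in(("railbot",(205,380)),("stop -y top?",(205,520))): pass
E
```

```text
frontleft bottom [0.5496 0.1431] rail coords -0.11751598500378674 0.09492649167270469
backleft bottom [0.6418 0.1673] rail coords -0.022168411769420675 0.09620313080071224
barend [0.5981 0.1915] rail coords -0.05879009944761706 0.13021040315823448
blocktop backleft [0.6428 0.1707] rail coords -0.02041209361223488 0.099267166373968
```

>>> jog_arm(
  motion=[
    {"x": 0,"y": 0,"z": 0.7,"ax": 0,"ay": 0,"az": 0.03},
    {"x": 0,"y": 0,"z": 0.8,"ax": 0,"ay": 0,"az": 0},
    {"x": 0,"y": 0,"z": 0.8,"ax": 0,"ay": 0,"az": 0},
    {"x": 0,"y": 0,"z": 0.6,"ax": 0,"ay": 0,"az": 0},
    {"x": 0,"y": 0,"z": 0.1,"ax": 0,"ay": 0,"az": 0},
  ],
)

```text
time: 8.6
eef_pos: [0.6208, 0.1002, 0.0741]
orientation: [-1.943, -2.463, 0.006]
ft_force: [-0.9, -0.3, -4.6]
finger_gap: 0.0075
```

>>> jog_arm(
  motion=[
    {"x": 0,"y": 0,"z": 0.04,"ax": 0,"ay": 0,"az": 0},
    {"x": 0,"y": 0,"z": 0.04,"ax": 0,"ay": 0,"az": 0},
    {"x": 0,"y": 0,"z": 0.03,"ax": 0,"ay": 0,"az": 0},
    {"x": 0,"y": 0,"z": 0,"ax": 0,"ay": 0,"az": 0},
    {"x": 0,"y": 0,"z": 0,"ax": 0,"ay": 0,"az": 0},
  ],
)

```text
time: 9.1
eef_pos: [0.6226, 0.1005, 0.0739]
orientation: [1.941, 2.469, 0.001]
ft_force: [0.6, 0.0, -4.5]
finger_gap: 0.0075
```

```bash
python3 - <<'E'
from h import *
for n in P: cv2.imwrite(f"pics/{n}4.png",eyes.snapshot(n)[:,:,::-1])
crop("pics/side4.png","pics/s4z.png",190,190,120,120,5)
E
```

```text
(no output)
```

View pics/s4z.png

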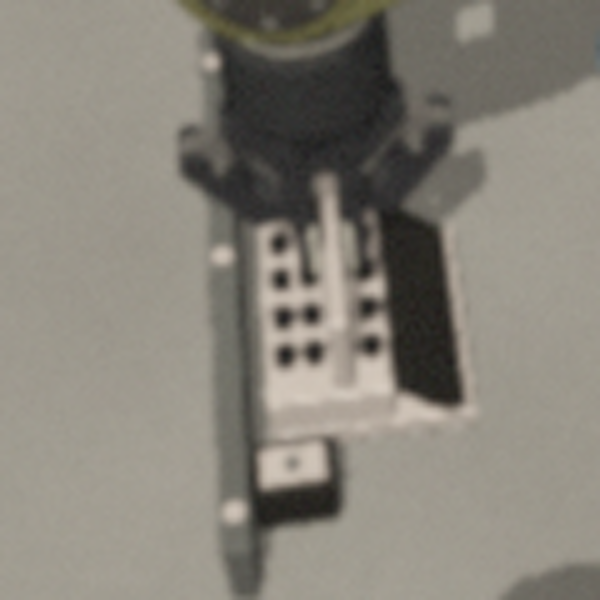

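The scraper is about 4 mm above the rack, parallel to the rail with a gap of about 10 mm. Its left end is just beside the stop (plate at crop (292,465)). I'll set it down, then slide it in.

>>> jog_arm(
  motion=[
    {"x": 0,"y": 0,"z": 0.04,"ax": 0,"ay": 0,"az": 0},
    {"x": 0,"y": 0,"z": 0.03,"ax": 0,"ay": 0,"az": 0},
    {"x": 0,"y": 0,"z": 0.02,"ax": 0,"ay": 0,"az": 0},
    {"x": 0,"y": 0,"z": 0,"ax": 0,"ay": 0,"az": 0},
    {"x": 0,"y": 0,"z": 0,"ax": 0,"ay": 0,"az": 0},
  ],
)

```text
time: 9.7
eef_pos: [0.6226, 0.1005, 0.0703]
orientation: [1.941, 2.47, 0.001]
ft_force: [-2.5, 0.6, 5.3]
finger_gap: 0.0074
```

>>> jog_arm(
  motion=[
    {"x": 0,"y": 0.06,"z": 0.0,"ax": 0,"ay": 0,"az": 0},
    {"x": 0,"y": 0.06,"z": 0,"ax": 0,"ay": 0,"az": 0},
    {"x": 0,"y": 0.06,"z": 0,"ax": 0,"ay": 0,"az": 0},
    {"x": 0,"y": 0,"z": 0,"ax": 0,"ay": 0,"az": 0},
    {"x": 0,"y": 0,"z": 0,"ax": 0,"ay": 0,"az": 0},
  ],
)

```text
time: 10.2
eef_pos: [0.6299, 0.1022, 0.0703]
orientation: [1.941, 2.469, 0.002]
ft_force: [0.6, -0.3, 5.9]
finger_gap: 0.0076
```

>>> jog_arm(
  motion=[
    {"x": 0,"y": 0.05,"z": 0,"ax": 0,"ay": 0,"az": 0},
    {"x": 0,"y": 0,"z": 0,"ax": 0,"ay": 0,"az": 0},
    {"x": 0,"y": 0,"z": 0,"ax": 0,"ay": 0,"az": 0},
  ],
)

```text
time: 10.5
eef_pos: [0.6317, 0.1027, 0.0702]
orientation: [1.941, 2.47, 0.001]
ft_force: [-1.5, -0.7, 5.8]
finger_gap: 0.0075
```

>>> jog_arm(
  motion=[
    {"x": 0,"y": 0.03,"z": 0,"ax": 0,"ay": 0,"az": 0},
    {"x": 0,"y": 0,"z": 0,"ax": 0,"ay": 0,"az": 0},
    {"x": 0,"y": 0,"z": 0,"ax": 0,"ay": 0,"az": 0},
  ],
)

```text
time: 10.8
eef_pos: [0.6327, 0.1029, 0.0703]
orientation: [1.941, 2.47, 0.001]
ft_force: [-3.0, -1.0, 7.2]
finger_gap: 0.0078
```

>>> jog_arm(
  motion=[
    {"x": 0,"y": 0.03,"z": 0,"ax": 0,"ay": 0,"az": 0},
    {"x": 0,"y": 0,"z": 0,"ax": 0,"ay": 0,"az": 0},
    {"x": 0,"y": 0,"z": 0,"ax": 0,"ay": 0,"az": 0},
  ],
)

```text
time: 11.1
eef_pos: [0.6338, 0.1032, 0.0702]
orientation: [1.941, 2.47, 0.0]
ft_force: [-2.9, -1.5, 6.6]
finger_gap: 0.0075
```

>>> jog_arm(
  motion=[
    {"x": 0,"y": 0.03,"z": 0,"ax": 0,"ay": 0,"az": 0},
    {"x": 0,"y": 0,"z": 0,"ax": 0,"ay": 0,"az": 0},
    {"x": 0,"y": 0,"z": 0,"ax": 0,"ay": 0,"az": 0},
  ],
)

```text
time: 11.4
eef_pos: [0.6346, 0.1031, 0.0703]
orientation: [-1.941, -2.47, 0.001]
ft_force: [-7.2, -3.7, 10.4]
finger_gap: 0.0075
```

>>> jog_arm(
  motion=[
    {"x": 0,"y": 0.03,"z": 0,"ax": 0,"ay": 0,"az": 0},
    {"x": 0,"y": 0,"z": 0,"ax": 0,"ay": 0,"az": 0},
    {"x": 0,"y": 0,"z": 0,"ax": 0,"ay": 0,"az": 0},
  ],
)

```text
time: 11.7
eef_pos: [0.6349, 0.1032, 0.0704]
orientation: [-1.94, -2.469, 0.005]
ft_force: [-16.8, -5.8, 16.4]
finger_gap: 0.0074
```

In contact with the rail. I'll relax slightly and open.

>>> jog_arm(
  motion=[
    {"x": 0,"y": -0.04,"z": -0.02,"ax": 0,"ay": 0,"az": 0},
    {"x": 0,"y": 0,"z": 0,"ax": 0,"ay": 0,"az": 0},
    {"x": 0,"y": 0,"z": 0,"ax": 0,"ay": 0,"az": 0},
  ],
)

```text
time: 12.0
eef_pos: [0.6342, 0.1032, 0.0703]
orientation: [-1.941, -2.47, 0.001]
ft_force: [-3.8, -2.3, 3.2]
finger_gap: 0.0076
```

>>> jog_arm(
  motion=[
    {"x": 0,"y": 0,"z": 0,"ax": 0,"ay": 0,"az": 0},
    {"x": 0,"y": 0,"z": 0,"ax": 0,"ay": 0,"az": 0},
    {"x": 0,"y": 0,"z": 0,"ax": 0,"ay": 0,"az": 0},
    {"x": 0,"y": 0,"z": 0,"ax": 0,"ay": 0,"az": 0},
    {"x": 0,"y": 0,"z": 0,"ax": 0,"ay": 0,"az": 0},
  ],
  hand=0,
)

```text
time: 12.5
eef_pos: [0.6345, 0.1034, 0.0705]
orientation: [1.941, 2.47, 0.0]
ft_force: [0.5, -0.0, -0.3]
finger_gap: 0.0427
```

>>> jog_arm(
  motion=[
    {"x": 0,"y": 0,"z": -0.5,"ax": 0,"ay": 0,"az": 0},
    {"x": 0,"y": 0,"z": -0.8,"ax": 0,"ay": 0,"az": 0},
    {"x": 0,"y": 0,"z": -0.8,"ax": 0,"ay": 0,"az": 0},
    {"x": 0,"y": 0,"z": -0.8,"ax": 0,"ay": 0,"az": 0},
    {"x": 0,"y": 0,"z": -0.3,"ax": 0,"ay": 0,"az": 0},
  ],
)

```text
time: 13.0
eef_pos: [0.6353, 0.1035, 0.2021]
orientation: [1.939, 2.467, 0.005]
ft_force: [0.2, -0.8, 0.4]
finger_gap: 0.0427
```

```bash
python3 - <<'E'
from h import *
for n in P: cv2.imwrite(f"pics/{n}5.png",eyes.snapshot(n)[:,:,::-1])
crop("pics/side5.png","pics/s5z.png",190,190,120,120,5)
E
```

```text
(no output)
```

View pics/s5z.png

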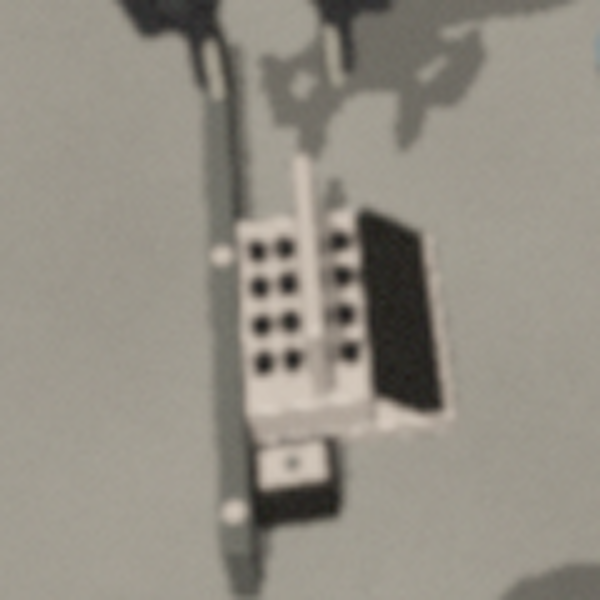

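The scraper is flush along the rail, and the stop is just beside its left end. Next I'll shut the fingers, back off and tilt the tool by 45°.

>>> jog_arm(
  motion=[
    {"x": 0,"y": -0.8,"z": 0,"ax": 0,"ay": 0,"az": 0},
    {"x": 0,"y": -0.8,"z": 0,"ax": 0,"ay": 0,"az": 0},
    {"x": 0,"y": -0.8,"z": 0,"ax": 0,"ay": 0,"az": 0},
    {"x": 0,"y": -0.8,"z": 0,"ax": 0,"ay": 0,"az": 0},
    {"x": 0,"y": -0.8,"z": 0,"ax": 0,"ay": 0,"az": 0},
  ],
  hand=-1,
)

```text
time: 13.6
eef_pos: [0.477, 0.0652, 0.1965]
orientation: [-1.94, -2.469, 0.003]
ft_force: [0.5, -1.1, -0.4]
finger_gap: 0.0
```

>>> jog_arm(
  motion=[
    {"x": 0,"y": 0,"z": 0,"ax": -0.8,"ay": 0,"az": 0},
    {"x": 0,"y": 0,"z": 0,"ax": -0.8,"ay": 0,"az": 0},
    {"x": 0,"y": 0,"z": 0,"ax": -0.8,"ay": 0,"az": 0},
    {"x": 0,"y": 0,"z": 0,"ax": -0.8,"ay": 0,"az": 0},
    {"x": 0,"y": 0,"z": 0,"ax": -0.8,"ay": 0,"az": 0},
  ],
)

```text
time: 14.1
eef_pos: [0.4782, 0.0653, 0.1971]
orientation: [1.687, 2.144, 0.617]
ft_force: [0.5, 0.0, -0.3]
finger_gap: 0.0001
```

>>> jog_arm(
  motion=[
    {"x": 0,"y": 0,"z": 0,"ax": -0.8,"ay": 0,"az": 0},
    {"x": 0,"y": 0,"z": 0,"ax": -0.8,"ay": 0,"az": 0},
    {"x": 0,"y": 0,"z": 0,"ax": 0,"ay": 0,"az": 0},
  ],
)

```text
time: 14.4
eef_pos: [0.4774, 0.0668, 0.1959]
orientation: [1.581, 2.016, 0.806]
ft_force: [-0.0, 0.7, 0.0]
finger_gap: 0.0002
```

```bash
cat >> h.py <<'E'
th=np.radians(13.93);X3=np.array([np.cos(th),np.sin(th),0]);Y3=np.array([-X3[1],X3[0],0]);Z3=np.array([0,0,1.])
RM=np.array([.5918,.0928,.028]); tz=(X3-Z3)/2**.5
RT=Ro.from_matrix(np.c_[np.cross((X3+Z3)/2**.5,tz),(X3+Z3)/2**.5,tz])
E
python3 - <<'E'
from h import *
s,p,R=cur(); print(p,R.as_matrix()[:,2],np.round(s["qpos"],2),s["finger_gap"])
go(RM-.1*tz,RT)
E
```

```text
[0.47735486 0.06678864 0.19592696] [ 0.66576403  0.1683739  -0.72691711] [-0.04 -0.11  2.23  0.61  0.34 -0.78] 0.00019944505805400515
shift units (tool now) [-0.07 -0.82  2.57] norm mm 107.84585272657999
turn units [-0.2  -0.02 -0.03]
```

>>> jog_arm(
  motion=[
    {"x": -0.07,"y": -0.27,"z": 0.5,"ax": 0,"ay": 0,"az": 0},
    {"x": 0,"y": -0.27,"z": 0.7,"ax": 0,"ay": 0,"az": 0},
    {"x": 0,"y": -0.28,"z": 0.7,"ax": 0,"ay": 0,"az": 0},
    {"x": 0,"y": 0,"z": 0.66,"ax": 0,"ay": 0,"az": 0},
    {"x": 0,"y": 0,"z": 0,"ax": -0.2,"ay": 0,"az": 0},
  ],
)

```text
time: 14.9
eef_pos: [0.521, 0.0767, 0.1125]
orientation: [1.563, 2.002, 0.837]
ft_force: [0.4, 0.2, -0.2]
finger_gap: 0.0
```

>>> jog_arm(
  motion=[
    {"x": 0,"y": 0,"z": 0,"ax": 0,"ay": 0,"az": 0},
    {"x": 0,"y": 0,"z": 0,"ax": 0,"ay": 0,"az": 0},
  ],
)

```text
time: 15.1
eef_pos: [0.5201, 0.0762, 0.1147]
orientation: [1.562, 2.0, 0.838]
ft_force: [-0.2, 0.3, 0.5]
finger_gap: 0.0003
```

```bash
python3 - <<'E'
from h import *
s,p,R=cur(); print(p,R.as_matrix()[:,2],np.round(s["qpos"],2),s["finger_gap"])
go(RM,RT)
for n in P: cv2.imwrite(f"pics/{n}6.png",eyes.snapshot(n)[:,:,::-1])
crop("pics/side6.png","pics/s6z.png",190,170,200,140,4)
E
```

```text
[0.52012931 0.07618489 0.11470252] [ 0.68511448  0.17945278 -0.70598502] [-0.01  0.17  2.21  1.6   0.19 -1.78] 0.0002573298045885058
shift units (tool now) [-0.05 -0.24  2.83] norm mm 113.71049878810457
turn units [ 0.01 -0.07 -0.02]
```

View pics/s6z.png

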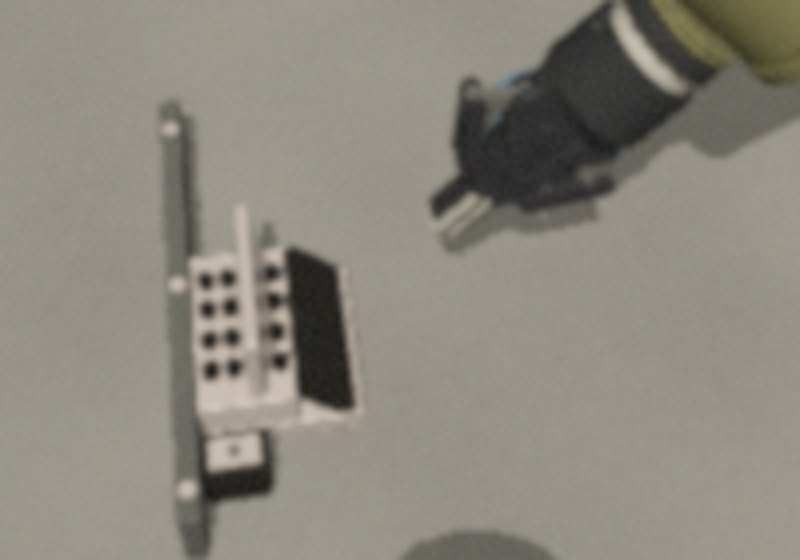

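The fingers are shut and clear, tip at crop (447,235), but at 45° the wrist is near a singularity (j5 = 0.19). I'll use a 30° tilt from vertical and push along the ramp normal.

>>> jog_arm(
  motion=[
    {"x": 0,"y": 0,"z": 0,"ax": 0.4,"ay": 0,"az": 0},
    {"x": 0,"y": 0,"z": 0,"ax": 0.5,"ay": 0,"az": 0},
    {"x": 0,"y": 0,"z": 0,"ax": 0.5,"ay": 0,"az": 0},
    {"x": 0,"y": 0,"z": 0,"ax": 0.5,"ay": 0,"az": 0},
    {"x": 0,"y": 0,"z": 0,"ax": 0,"ay": 0,"az": 0},
  ],
)

```text
time: 15.7
eef_pos: [0.521, 0.0817, 0.1165]
orientation: [1.626, 2.107, 0.741]
ft_force: [-0.6, -0.6, -0.8]
finger_gap: -0.0006
```

```bash
cat >> h.py <<'E'
a=np.radians(30);z30=np.sin(a)*X3-np.cos(a)*Z3;y30=np.cos(a)*X3+np.sin(a)*Z3
R30=Ro.from_matrix(np.c_[np.cross(y30,z30),y30,z30])
E
python3 - <<'E'
from h import *
s,p,R=cur(); print(p,R.as_matrix()[:,2],np.round(s["qpos"],2),s["time"])
go(RM-.05*tz,R30)
E
```

```text
[0.52095241 0.08165764 0.11647973] [ 0.58631477  0.17730836 -0.79044085] [ 0.    0.17  2.13  0.73  0.27 -0.9 ] 15.7
shift units (tool now) [-0.21 -0.1   1.6 ] norm mm 64.52683710575037
turn units [ 0.97 -0.22  0.03]
```

>>> jog_arm(
  motion=[
    {"x": 0,"y": 0,"z": 0,"ax": 0.5,"ay": -0.1,"az": 0},
    {"x": 0,"y": 0,"z": 0,"ax": 0.47,"ay": -0.12,"az": 0},
    {"x": 0,"y": 0,"z": 0,"ax": 0,"ay": 0,"az": 0},
    {"x": 0,"y": 0,"z": 0,"ax": 0,"ay": 0,"az": 0},
  ],
)

```text
time: 16.1
eef_pos: [0.5201, 0.0835, 0.1154]
orientation: [1.684, 2.173, 0.612]
ft_force: [0.2, 0.2, 0.4]
finger_gap: -0.0004
```

```bash
python3 - <<'E'
from h import *
s,p,R=cur(); print(p,R.as_matrix()[:,2],np.round(s["qpos"],2),s["time"])
go(RM-.05*tz,R30)
E
```

```text
[0.52010234 0.08346974 0.11542195] [ 0.4995458   0.13546543 -0.85563024] [ 0.03  0.18  2.07  0.33  0.38 -0.49] 16.1
shift units (tool now) [-0.22  0.11  1.58] norm mm 64.10167455281638
turn units [ 0.15 -0.08  0.04]
```

>>> jog_arm(
  motion=[
    {"x": -0.1,"y": 0.05,"z": 0.5,"ax": 0.15,"ay": -0.08,"az": 0.04},
    {"x": -0.12,"y": 0.06,"z": 0.6,"ax": 0,"ay": 0,"az": 0},
    {"x": 0,"y": 0,"z": 0.48,"ax": 0,"ay": 0,"az": 0},
    {"x": 0,"y": 0,"z": 0,"ax": 0,"ay": 0,"az": 0},
    {"x": 0,"y": 0,"z": 0,"ax": 0,"ay": 0,"az": 0},
  ],
)

```text
time: 16.6
eef_pos: [0.5563, 0.083, 0.0629]
orientation: [1.703, 2.175, 0.578]
ft_force: [0.3, -0.1, 0.1]
finger_gap: 0.0
```

```bash
python3 - <<'E'
from h import *
np.set_printoptions(precision=4,suppress=True)
s,p,R=cur(); print(p,R.as_matrix()[:,2],np.round(s["qpos"],2),s["time"])
go(RM,R30); print("push dir in tool",R.inv().apply(tz))
cv2.imwrite("pics/side7.png",eyes.snapshot("side")[:,:,::-1])
crop("pics/side7.png","pics/s7z.png",190,170,160,140,5)
E
```

```text
[0.5563 0.083  0.0629] [ 0.4829  0.1183 -0.8677] [ 0.04  0.36  1.99  0.34  0.3  -0.51] 16.6
shift units (tool now) [0.03 0.37 1.21] norm mm 50.752031355857774
turn units [-0.02  0.01 -0.  ]
push dir in tool [0.0016 0.262  0.9651]
```

View pics/s7z.png

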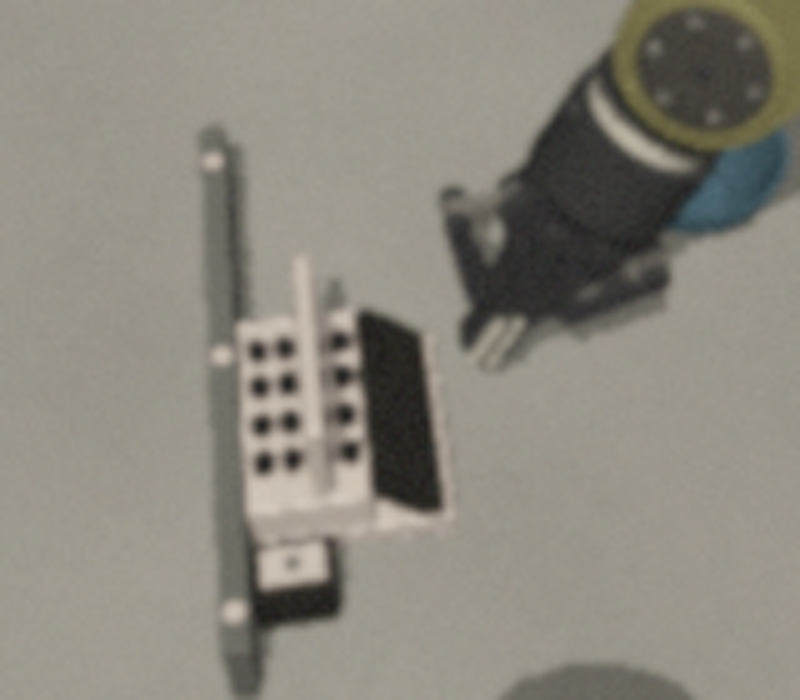

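Tip at crop (490,365), about 50 mm off the ramp middle and on line. Closing in.

>>> jog_arm(
  motion=[
    {"x": 0.02,"y": 0.1,"z": 0.3,"ax": 0,"ay": 0,"az": 0},
    {"x": 0,"y": 0.1,"z": 0.3,"ax": 0,"ay": 0,"az": 0},
    {"x": 0,"y": 0.1,"z": 0.3,"ax": 0,"ay": 0,"az": 0},
    {"x": 0,"y": 0,"z": 0,"ax": 0,"ay": 0,"az": 0},
    {"x": 0,"y": 0,"z": 0,"ax": 0,"ay": 0,"az": 0},
  ],
)

```text
time: 17.15
eef_pos: [0.5839, 0.0905, 0.0385]
orientation: [1.702, 2.174, 0.578]
ft_force: [-0.7, -0.3, 0.1]
finger_gap: 0.0001
```

>>> jog_arm(
  motion=[
    {"x": 0,"y": 0.03,"z": 0.1,"ax": 0,"ay": 0,"az": 0},
    {"x": 0,"y": 0,"z": 0,"ax": 0,"ay": 0,"az": 0},
    {"x": 0,"y": 0,"z": 0,"ax": 0,"ay": 0,"az": 0},
  ],
)

```text
time: 17.45
eef_pos: [0.5871, 0.0912, 0.0351]
orientation: [1.703, 2.174, 0.578]
ft_force: [-0.9, -0.0, -0.1]
finger_gap: -0.0
```

>>> jog_arm(
  motion=[
    {"x": 0,"y": 0.02,"z": 0.07,"ax": 0,"ay": 0,"az": 0},
    {"x": 0,"y": 0,"z": 0,"ax": 0,"ay": 0,"az": 0},
    {"x": 0,"y": 0,"z": 0,"ax": 0,"ay": 0,"az": 0},
  ],
)

```text
time: 17.75
eef_pos: [0.5891, 0.0917, 0.0327]
orientation: [1.703, 2.175, 0.577]
ft_force: [-0.2, 0.3, -0.2]
finger_gap: 0.0001
```

>>> jog_arm(
  motion=[
    {"x": 0,"y": 0.01,"z": 0.04,"ax": 0,"ay": 0,"az": 0},
    {"x": 0,"y": 0,"z": 0,"ax": 0,"ay": 0,"az": 0},
    {"x": 0,"y": 0,"z": 0,"ax": 0,"ay": 0,"az": 0},
  ],
)

```text
time: 18.05
eef_pos: [0.5903, 0.092, 0.0316]
orientation: [1.703, 2.174, 0.577]
ft_force: [0.9, 0.4, 0.1]
finger_gap: 0.0003
```

>>> jog_arm(
  motion=[
    {"x": 0,"y": 0.01,"z": 0.04,"ax": 0,"ay": 0,"az": 0},
    {"x": 0,"y": 0,"z": 0,"ax": 0,"ay": 0,"az": 0},
    {"x": 0,"y": 0,"z": 0,"ax": 0,"ay": 0,"az": 0},
  ],
)

```text
time: 18.35
eef_pos: [0.5914, 0.0923, 0.0305]
orientation: [1.703, 2.174, 0.577]
ft_force: [-0.7, -0.9, 1.6]
finger_gap: 0.0
```

>>> jog_arm(
  motion=[
    {"x": 0,"y": 0.01,"z": 0.03,"ax": 0,"ay": 0,"az": 0},
    {"x": 0,"y": 0,"z": 0,"ax": 0,"ay": 0,"az": 0},
    {"x": 0,"y": 0,"z": 0,"ax": 0,"ay": 0,"az": 0},
  ],
)

```text
time: 18.65
eef_pos: [0.5923, 0.0923, 0.0302]
orientation: [1.703, 2.174, 0.578]
ft_force: [-10.7, -4.4, 12.7]
finger_gap: -0.0004
```

>>> jog_arm(
  motion=[
    {"x": 0,"y": 0.01,"z": 0.01,"ax": 0,"ay": 0,"az": 0},
    {"x": 0,"y": 0,"z": 0,"ax": 0,"ay": 0,"az": 0},
    {"x": 0,"y": 0,"z": 0,"ax": 0,"ay": 0,"az": 0},
    {"x": 0,"y": 0,"z": 0,"ax": 0,"ay": 0,"az": 0},
    {"x": 0,"y": 0,"z": 0,"ax": 0,"ay": 0,"az": 0},
  ],
)

```text
time: 19.15
eef_pos: [0.5925, 0.0923, 0.0301]
orientation: [1.703, 2.174, 0.577]
ft_force: [-16.8, -5.5, 18.2]
finger_gap: -0.0002
```

```bash
python3 - <<'E'
from h import *
np.set_printoptions(precision=3,suppress=True)
for n in P:
    cv2.imwrite(f"pics/{n}8.png",eyes.snapshot(n)[:,:,::-1]); s=cur()[0]; f=s["ft_force"]; print(s["time"],"X",f@X3,"Y",f@Y3,"Z",f[2])
crop("pics/side8.png","pics/s8z.png",190,170,160,140,5)
crop("pics/top8.png","pics/t8z.png",200,90,150,110,5)
E
```

```text
19.2 X -17.729440812955087 Y -2.368849425007306 Z 19.146796604896515
19.25 X -18.677270539714915 Y -1.1865097460481189 Z 18.7123099773236
```

View pics/s8z.png

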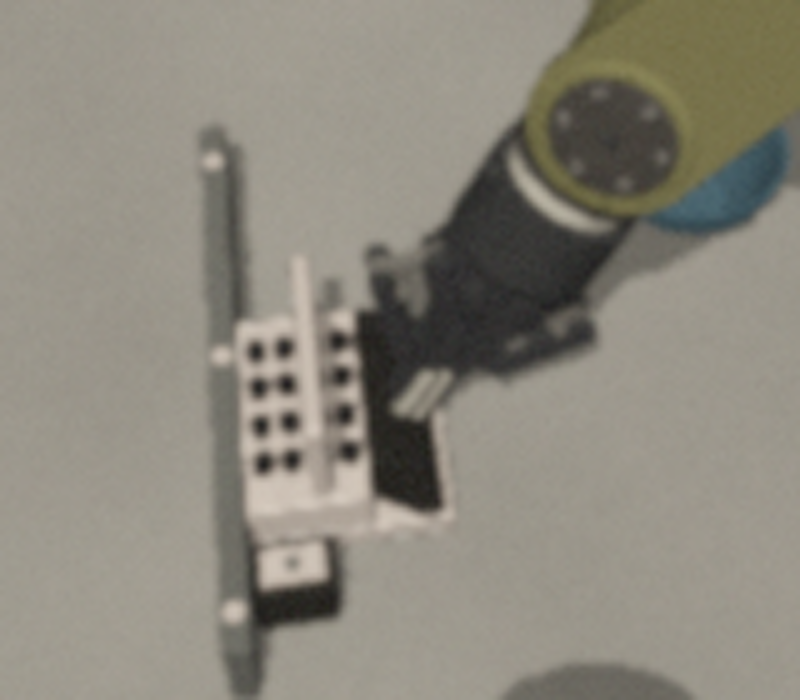

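View pics/t8z.png

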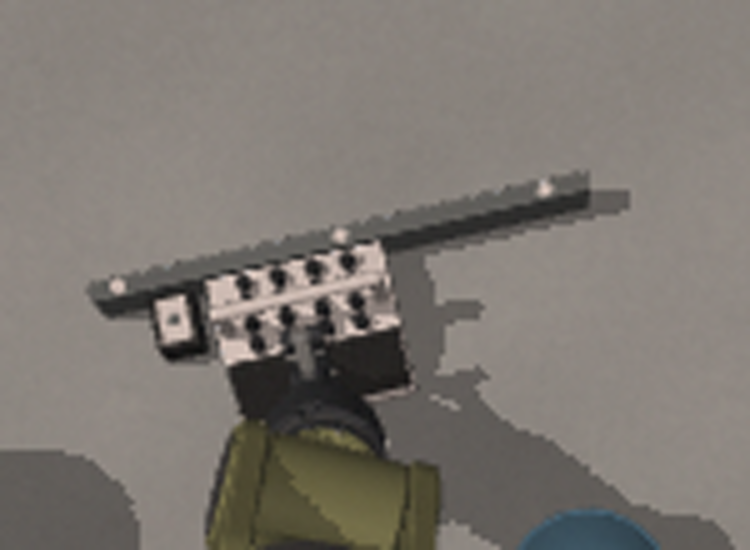

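```bash
python3 - <<'E'
from h import *
T=lambda u,v:(200+(u+.5)/5-.5,90+(v+.5)/5-.5)
M=np.array([.6865,.0793,0])
for nm,p,z in(("block left back",(208,280),.04),("block right back",(381,238),.04),("stop -y top",(194,300),.032),("stop centre",(175,319),.033)):
    w=onz("top",*T(*p),z)-M; print(nm,w@X3,w@Y3)
b=onz("top",318,208,.04); print("bowl then",b)
im0=cv2.imread("pics/top0.png").astype(int); im=cv2.imread("pics/top8.png").astype(int)
for nm,(x,y,w,h) in dict(pot=(118,165,65,60),tree=(370,105,40,80),bowl=(298,190,42,14)).items(): print(nm,abs(im-im0)[y:y+h,x:x+w].max(2).mean())
s=cur()[0];print(s["time"],s["ft_force"])
E
```

```text
block left back -0.008863683534743575 0.0920382902722738
block right back -0.007133194089838912 -0.026033900188757363
stop -y top -0.017769809263338487 0.10487796421727345
stop centre -0.027843469372095968 0.11973735846680576
bowl then [ 0.4501675  -0.09029745  0.04      ]
pot 9.99974358974359
tree 11.4165625
bowl 22.89455782312925
19.25 [-17.84234664  -5.64791171  18.71230998]
```

View pics/top8.png

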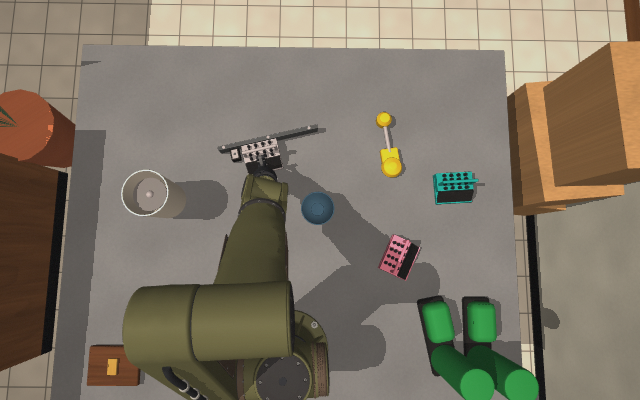

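Pot (148,193), bowl (318,208) and shoe tree (391,167)/(384,120) are all where they started. The scraper sits against the rail with the finger on its ramp. One last settle check of the push, then I hand in.

>>> jog_arm(
  motion=[
    {"x": 0,"y": 0,"z": 0,"ax": 0,"ay": 0,"az": 0},
    {"x": 0,"y": 0,"z": 0,"ax": 0,"ay": 0,"az": 0},
    {"x": 0,"y": 0,"z": 0,"ax": 0,"ay": 0,"az": 0},
    {"x": 0,"y": 0,"z": 0,"ax": 0,"ay": 0,"az": 0},
    {"x": 0,"y": 0,"z": 0,"ax": 0,"ay": 0,"az": 0},
  ],
)

```text
time: 19.75
eef_pos: [0.5925, 0.0924, 0.0301]
orientation: [1.703, 2.174, 0.577]
ft_force: [-17.9, -4.7, 17.8]
finger_gap: -0.0002
```

```bash
python3 -c "
from cell import order; print(order.sign_off())"
```

```text
the job is handed in; nothing more can be done
None
```

I lifted the scraper by its bar and set it on the rack top, then slid it back against the rail and let go. I then pushed with shut fingers on the middle of the ramp and handed the job in at 19.75 s, still holding that push.

**Last checks:**
- **Push:** it held steady at about 18 N towards the rail and 18 N down. By my estimate that leaves more than 10 N against the rail and more than 20 N on the rack. I could not measure those two contact forces directly.
- **Placement:** the back's top corners measured within about 2 mm of the rail face, with the back parallel to the rail to about 1°.
- **Gap to the stop:** the final top view gives about 13 mm, within the 20 mm limit. I aimed for 9 mm, and the view before lowering also read about 9 mm, so the two disagree by about 4 mm.
- **Bystanders:** the pot, bowl and shoe tree show at the same pixels as at the start. My automatic before-and-after comparison was unclear for the bowl, which reads darker in the final picture (probably the arm's shadow), so I judged it by eye.

**Change from plan:** I first tilted the tool 45°, but that put the wrist close to a singularity. I changed to 30° from vertical and still pushed along the ramp's normal.

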